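# Put the larger board on the free stand

### The arm

A 7-joint arm with a two-finger parallel gripper is mounted at the origin on a cart in front of the work surface, level with it; the furniture and walls round the work are solid. World frame = base frame: x ahead of the robot, y to its left, z up, the work surface at z = 0. Lengths are in m, angles in degrees, forces in N, time in s.
With the tool pointing down it reaches from about 0.4 to 0.875 m from the base axis. Payload 4.4 kg.
Tool frame: the origin (TCP) lies on the centre line of the jaws, within the pads' length; the fingertips stand 19 mm ahead of it and the grasp point (between the pads) is the TCP (ctrl.tip_reach is the distance from the TCP to the fingertips, in m); z points along the fingers, y is the line along which they close (so a half turn about z gives the same grasp; the last joint's range is limited). The gripper opens to 85 mm and grips with 20 to 120 N. Pads are 22 mm wide; open, the fingers measure 114 mm over their backs; the gripper's body (76 mm by 85 mm) begins 54 mm behind the grasp point. The pads swing forward as they close: fully open they stand 13 mm farther back than shut.
Start: joints at [-3.77, 36.005, 2.206, 86.941, -1.547, 57.084, -1.146], TCP at [0.65, 0, 0.25] pointing down, gripper open.
Joint ranges: [-175.42, 175.42], [-21.48, 121.26], [-71.46, 75.88], [10.55, 141.38], [-63.04, 243.04], [13.31, 113.54], [-168.57, 168.57]. Speed limits (degrees/s): [147.25, 147.25, 180, 180, 180, 180, 180].

### API

Orientations are given as a 3x3 rotation matrix whose columns are the frame's x, y, z axes.
In Python, from cell import ctrl, eyes gives the robot as it stands.
- The arm moves only by the tool jog_arm, never from a script. Its argument "deltas" is one flat list of numbers, 7 for each row, row after row: the finger opening in mm, from 0 to 85.4, then the shift along the tool's x, y, z in units of 40 mm (1.0 is 40 mm), then the turn, a rotation vector about the tool's x, y, z in units of 5 degrees (1.0 is 5 degrees). In form: [fingers, tx, ty, tz, wx, wy, wz, fingers, tx, ty, tz, wx, wy, wz, ...]. A call has 1 to 8 rows; each row is the pose to reach, as a shift and turn from the pose commanded when the call began, along the tool's axes at that moment; what a row does not reach only later rows make up. A row lasts 1/8 s, in which the tool goes at most 62.5 mm and 10.7 degrees, less where a joint would pass 70% of its speed; a pose out of reach is approached as far as the arm can. A call with a gripper value outside its range is refused whole. The fingers move at their own pace and stop on an object; "force" is the grip in N (left out, the last holds). Time passes only in rows, so rows that repeat a pose let the fingers close. It gives the time, the measured TCP pose, the force, the opening and the grip force at its end, in the units of the state.
- ctrl.get_obs(): the state, without advancing time (a new reading comes with each control period).
- eyes.grab_frame(name): name is "scene" or "side" or "wrist"; returns the picture (420x560x3 uint8, red, green, blue); there is no depth.
- eyes.get_calibration(name): a dict with "fov_y" (degrees; the focal length in pixels is half the picture's height over the tangent of half this angle, whatever the lens; pixels are square), "cx", "cy" (the principal point, pixels), "k1" (the pictures are not rectified: a ray, as slopes to the right and down, at radius r is drawn at 1 + k1 r^2 times it, then the intrinsics apply), "world_from_camera" (4x4, takes a point from camera to world coordinates); the wrist camera has in their place "mount" (4x4, takes a point from camera to tool coordinates, whose origin is the TCP and whose axes are the flange's). Camera axes: x right, y down, z forward; pixel columns grow to the right and rows downward; lengths in m; the calibration is good to about 2 mm. A picture is of the moment at which its call begins: read the wrist's pose just before it. get_calibration takes no time and is no camera call.
- ctrl.finish_job(): hands the job in; it is judged then, once.
The state is a dict: "time": time; "joint_positions": joint angles; "qd": joint speeds; "tau": joint torques, N m; "ee_pos": TCP position; "tcp_rot": TCP orientation; "contact_force": force on the tool from outside, world axes, zero at the start; "torque": the same for the moment, N m; "width": opening from 0.0 (shut) to 1.0 (fully open); "grasp_force": force on a finger pad.
Only numpy, scipy, OpenCV 4.12 (cv2) and the standard library are available. Lean on these libraries where they do the work, as an engineer would, in place of code of your own. Each camera call takes 0.05 s, during which the arm holds its last target. There are 200 camera calls.

### The job

Of the two wooden boards standing upright in the slotted rack, take the larger one and set it on whichever of the two sloped stands is still empty, leaning on the stand's back as the board on the other stand does: bottom edge down on the ledge, behind the lip, square and centred. Lower it onto the ledge before letting go, do not drop it. Leave the smaller board in the rack, the board already on a stand, the mug and the salt shaker where they are.

Things in the scene. Friction and masses are not known exactly. Their poses are not given: they have to be found in the camera images.
- board_large: the larger of the two wooden boards in the rack: 120 mm wide, 150 mm high, 14 mm thick, 0.11 to 0.22 kg, a 12 mm hole in an upper corner (at y = +44 mm, 16 mm under the top). Origin: middle of its bottom edge, at mid-thickness; x across its thickness, y along its width, z up its height (top at z = 150 mm)
- board_small: the smaller board in the rack: 85 mm wide, 115 mm high, 14 mm thick, with its origin and axes like the larger one; stays in the rack
- board_shown: a third board, 100 mm wide, 120 mm high, 14 mm thick, with its origin and axes like the others; it already leans on one of the two stands, origin about 7 mm from that rest's origin; stays there
- rack: low wooden rack, fixed: base 150 x 100 mm, 12 mm thick, origin under its centre on the worktop, z up. Two slots along its y, at x = -37.5 and +37.5 mm, each between two pairs of dowels that reach 52 mm above the worktop with 18 mm between them; the boards stand loosely upright in the slots on the base, one in each, either way
- stand_a: wooden easel-like stand, fixed to the worktop, one of two identical ones; about 145 x 124 mm, 120 mm high. Origin under it on the worktop; x points from its open front to its rear (the rest's corner is at x = -20 mm, the runners end at x = 82 mm), z up.
- stand_a_rest: tilted part of stand_a: back, ledge, lip. Origin: mid-corner of back face and ledge top, 26 mm above the worktop. x: square to the back, into it (a board lies on the -x side); y: along the ledge; z: up the slope. Back leans 0.35 rad from upright, away from the open front, up to z = 94 mm. Ledge 124 mm long, 22 mm deep from back to lip; lip 10 mm above the ledge, 6 mm thick
- stand_b: wooden easel-like stand, fixed to the worktop, one of two identical ones; about 145 x 124 mm, 120 mm high. Origin under it on the worktop; x points from its open front to its rear (the rest's corner is at x = -20 mm, the runners end at x = 82 mm), z up.
- stand_b_rest: tilted part of stand_b: back, ledge, lip. Origin: mid-corner of back face and ledge top, 26 mm above the worktop. x: square to the back, into it (a board lies on the -x side); y: along the ledge; z: up the slope. Back leans 0.35 rad from upright, away from the open front, up to z = 94 mm. Ledge 124 mm long, 22 mm deep from back to lip; lip 10 mm above the ledge, 6 mm thick
- mug_tea: bystander: mug with a handle, 81 x 120 x 101 mm, at the front of the worktop; origin under its centre
- salt_shaker: bystander: salt shaker, 44 mm across, 90 mm high, at the front of the worktop; origin under its centre
Not all that is in view belongs to the job. Leave any black look-alike of the board_large alone.

How it is judged (in metres and radians):
On the way, in this order (a step that is already met when the one before it is completed fails the run):
1. the larger board is lifted out of the rack, clear of the dowels (height (world z) of board_large above 0.06 m and contact force between the fingers and board_large above 0.5 N), for 0.1 s.
2. its bottom edge is lowered onto the free stand's ledge (within 12 mm above it) while still held (z of board_large in the frame of stand_b_rest between -0.008 and 0.012 m and x of board_large in the frame of stand_b_rest between -0.026 and 0.006 m and y of board_large in the frame of stand_b_rest between -0.04 and 0.04 m and contact force between the fingers and board_large above 0.5 N), for 0.05 s.
At the end, for the whole second after the job is handed in: The larger board leans on the formerly empty stand: foot on the ledge (7 mm), behind the lip, centred within 25 mm, flat and square to the back within 0.13 rad, at rest, released. The small board (30 mm) and the board on the other stand (20 mm) are where they were (z of board_large in the frame of stand_b_rest between -0.006 and 0.007 m and x of board_large in the frame of stand_b_rest between -0.0205 and -0.003 m and y of board_large in the frame of stand_b_rest between -0.025 and 0.025 m and angle between the x axis of board_large and the x axis of stand_b_rest, either way round below 0.13 rad and angle between the y axis of board_large and the y axis of stand_b_rest, either way round below 0.13 rad and angle between board_large's own z axis and vertical below 0.6 rad and contact force between board_large and stand_b_rest above 0.2 N and linear speed of each of board_large, board_shown below 0.02 m/s and angular speed of board_large below 0.1 rad/s and distance of board_small from where it was at the start of the episode below 0.03 m and distance of board_shown from where it was at the start of the episode below 0.02 m and angle between board_small's own z axis and vertical below 0.25 rad); the robot touches nothing.
It fails at once if the smaller board is taken out of the rack or moved by 40 mm (distance of board_small from where it was at the start of the episode above 0.04 m).
It fails at once if the board already on a stand is moved by 30 mm (distance of board_shown from where it was at the start of the episode above 0.03 m).
It fails at once if the mug is moved by 40 mm (distance of mug_tea from where it was at the start of the episode above 0.04 m).
It fails at once if the salt shaker is moved by 40 mm (distance of salt_shaker from where it was at the start of the episode above 0.04 m).
It also fails if it takes over 46 s, if anything falls off the work surface, if the arm or the gripper's body presses on something with over 40 N, if the wrist force passes 120 N, or if a joint passes its speed limit or range.

## Working session

There is one attempt and no reset: what is moved stays moved. The work goes in short steps, Python scripts to look and compute and a tool call to move; the robot and the scene stay as the last step left them, time stands still between calls to the robot, and variables do not carry over. Pictures are saved under pics/ and viewed, at most 10 in all, crops included, and the job is handed in when it is done.

Besides the shell and the picture viewer there is one more tool, called by a JSON object that holds its "name" and its "arguments", one argument or row to a line. jog_arm: Moves the arm, as the interface text tells. Its arguments: {"type":"object","properties":{"deltas":{"type":"array","items":{"type":"number"}},"force":{"type":"number"}},"required":["deltas"]}

```bash
mkdir -p pics
python3 - <<'E'
from cell import ctrl, eyes
import cv2, numpy as np
for n in ["scene","side","wrist"]:
    f=eyes.grab_frame(n); np.save(f'pics/{n}0.npy',f); cv2.imwrite(f'pics/{n}0.png',f[...,::-1])
    c=eyes.get_calibration(n); print(n,{k:(np.round(v,4).tolist()) for k,v in c.items()})
a=cv2.imread('pics/scene0.png');b=cv2.imread('pics/side0.png')
o=ctrl.get_obs(); print(o['time'],o['ee_pos'],o['tcp_rot'])
E
```

```text
scene {'fov_y': 43.7395, 'cx': 286.7652, 'cy': 200.5028, 'k1': 0.0002, 'world_from_camera': [[0.7744, -0.4704, 0.4232, -0.0784], [-0.6327, -0.5799, 0.5132, -0.7141], [0.004, -0.6652, -0.7467, 1.147], [0.0, 0.0, 0.0, 1.0]]}
side {'fov_y': 57.5976, 'cx': 275.3572, 'cy': 210.5583, 'k1': -0.0667, 'world_from_camera': [[0.8599, -0.2225, 0.4594, -0.0086], [-0.5102, -0.3447, 0.788, -0.9036], [-0.0169, -0.912, -0.4099, 0.5608], [0.0, 0.0, 0.0, 1.0]]}
wrist {'fov_y': 67.9319, 'cx': 276.0384, 'cy': 208.7084, 'k1': 0.016, 'mount': [[-0.0, -0.9652, -0.2614, 0.0661], [1.0, -0.0001, 0.0002, -0.0002], [-0.0002, -0.2614, 0.9652, -0.1231], [0.0, 0.0, 0.0, 1.0]]}
0.15 [6.49552868e-01 5.54384495e-05 2.49585461e-01] [[-4.89565134e-05  9.99998924e-01 -1.46640162e-03]
 [ 9.99999999e-01  4.89387887e-05 -1.21230942e-05]
 [-1.20513172e-05 -1.46640221e-03 -9.99998925e-01]]
```

View pics/scene0.png

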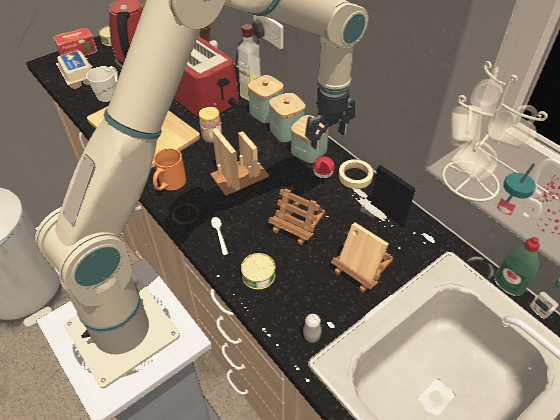

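View pics/side0.png

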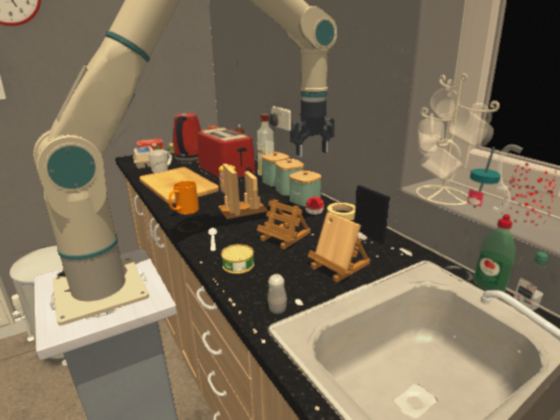

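Scene picture: the rack is at (240,170) with the taller board at (225,155) and the shorter one at (248,150). The empty stand is at (297,215), the occupied one at (362,255). There is a black look-alike at (393,195), to be left alone. In the side picture the rack is at (240,195) and the empty stand at (285,225). The left, taller wooden board fits the description, so I'll confirm it in an enlarged crop.

Run:
```python
import cv2, numpy as np
s=cv2.imread('pics/scene0.png');d=cv2.imread('pics/side0.png')
# rack and stand crops, scene left, side right; x6.. grid: 
def crop(im,x,y,w,h,k): 
    c=cv2.resize(im[y:y+h,x:x+w],None,fx=k,fy=k,interpolation=cv2.INTER_CUBIC)
    for i in range(0,w,10):
        cv2.line(c,(i*k,0),(i*k,6 if i%20 else 12),(0,255,255),1)
        if i%20==0: cv2.putText(c,str(x+i),(i*k+2,20),0,.35,(0,255,255),1)
    for j in range(0,h,10):
        cv2.line(c,(0,j*k),(6 if j%20 else 12,j*k),(0,255,255),1)
        if j%20==0: cv2.putText(c,str(y+j),(2,j*k-2),0,.35,(0,255,255),1)
    return c
cv2.imwrite('pics/c1.png',crop(s,200,120,130,125-5,6)[:600,:800])
A=crop(d,210,155,105,100,6)
cv2.imwrite('pics/c2.png',A)
```

```text
(no output)
```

View pics/c1.png

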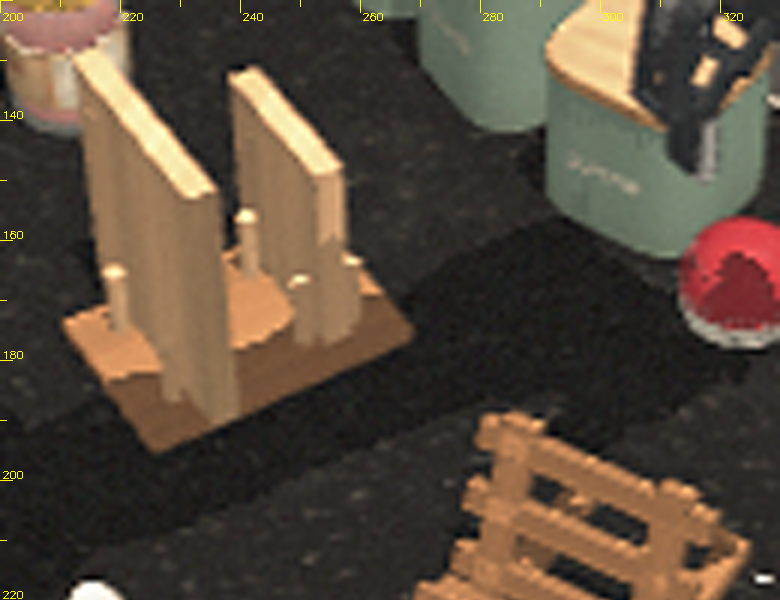

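View pics/c2.png

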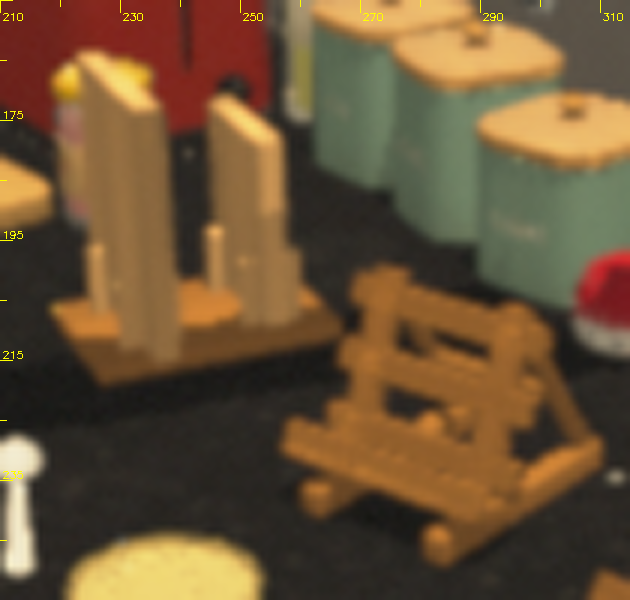

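The crops confirm it: the taller wooden board is on the left (top face from (213,130) to (236,151) in scene), the small one on the right. The empty stand has its lip facing lower-left. Next I'll compute positions.

```bash
cat > h.py <<'E'
import numpy as np
from cell import ctrl, eyes
def cam(n,pose=None):
    c=eyes.get_calibration(n)
    T=np.array(c['world_from_camera']) if n!='wrist' else pose@np.array(c['mount'])
    return c,210/np.tan(np.radians(c['fov_y'])/2),T
def pose():
    o=ctrl.get_obs();T=np.eye(4);T[:3,:3]=o['tcp_rot'];T[:3,3]=o['ee_pos'];return T
def ray(n,uv,P=None):
    c,f,T=cam(n,P);d=np.array([(uv[0]-c['cx'])/f,(uv[1]-c['cy'])/f]);s=d.copy()
    for _ in range(8): s=d/(1+c['k1']*(s@s))
    return T[:3,3],T[:3,:3]@np.r_[s,1]
def atz(n,uv,z,P=None):
    o,d=ray(n,uv,P);return (o+d*(z-o[2])/d[2])
def proj(n,X,P=None):
    c,f,T=cam(n,P);q=(np.atleast_2d(X)-T[:3,3])@T[:3,:3];s=q[:,:2]/q[:,2:]
    s=s*(1+c['k1']*(s**2).sum(1,keepdims=True));return s*f+[c['cx'],c['cy']]
E
python3 - <<'E'
from h import *
np.set_printoptions(precision=4,suppress=True)
for n,z,pts in [('scene',.162,[(213,130),(217.5,128),(231.5,153),(236,151)]),('scene',.127,[(238,132.5),(242,131),(253,149.5),(257,147.5)]),
 ('side',.162,[(222.5,164.5),(226.5,163.5),(234,173.5),(236.5,172)]),
 ('scene',.012,[(210.5,174),(268.5,174)]),('scene',0,[(226,195.5)]),('side',0,[(227,219)])]:
    print(n,z); print(np.array([atz(n,p,z) for p in pts]))
E
```

```text
scene 0.162
[[0.4869 0.3052 0.162 ]
 [0.5018 0.3043 0.162 ]
 [0.4725 0.1933 0.162 ]
 [0.4868 0.1921 0.162 ]]
scene 0.127
[[0.558  0.2857 0.127 ]
 [0.5711 0.2837 0.127 ]
 [0.5483 0.1989 0.127 ]
 [0.5622 0.1984 0.127 ]]
side 0.162
[[0.4838 0.3041 0.162 ]
 [0.5004 0.3071 0.162 ]
 [0.4756 0.191  0.162 ]
 [0.4891 0.2005 0.162 ]]
scene 0.012
[[0.4531 0.2955 0.012 ]
 [0.59   0.1845 0.012 ]]
scene 0
[[0.4445 0.2028 0.    ]]
side 0
[[0.4443 0.2039 0.    ]]
```

View pics/wrist0.png

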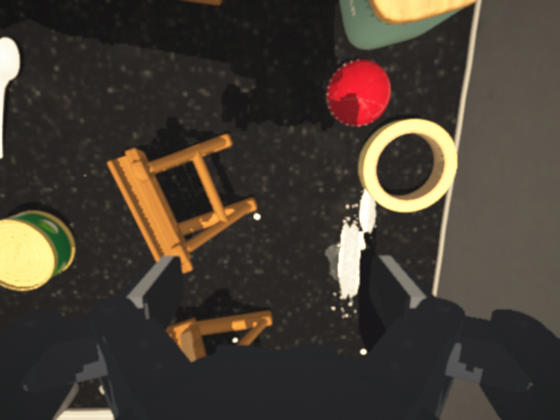

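Run:
```python
from h import *
print(atz('scene',(297,215),.06),atz('scene',(362,255),.06))
```

```text
[ 0.52586868 -0.02540608  0.06      ] [ 0.56885159 -0.23183709  0.06      ]
```

Wrist picture: the empty stand's lip is at the left, running (108,163) to (183,271), with the runners ending at (230,140) and (254,205). I'll fit its pose and overlay the model.

Run:
```python
from h import *
import cv2
np.set_printoptions(precision=4,suppress=True)
T=np.eye(4);T[:3,:3]=[[0,1,-.00147],[1,0,0],[0,-.00147,-1]];T[:3,3]=[.64955,.00006,.24959]
a,b=atz('wrist',(108,163),.045,T),atz('wrist',(182,272),.045,T)
print(a,b,np.linalg.norm(a-b)) 
th=.35;s,c=np.sin(th),np.cos(th)
def rest(sx,sy,yaw):
    M=np.eye(4);x=np.array([np.cos(yaw),np.sin(yaw),0]);y=np.array([-x[1],x[0],0]);k=np.array([0,0,1])
    M[:3,:3]=np.c_[x*c-k*s,y,x*s+k*c];M[:3,3]=np.array([sx,sy,0])-.02*x+.026*k;return M
d=(a-b)[:2];yaw=np.arctan2(-d[0],d[1]);m=(a+b)[:2]/2
off=-.02-.028*c+.010*s
S=m-off*np.array([np.cos(yaw),np.sin(yaw)])
print('stand',S,'yaw',np.degrees(yaw))
M=rest(*S,yaw);np.save('rest.npy',M);print(M)
segs=[[(-.028,y,.01) for y in(-.062,.062)],[(-.022,y,.01) for y in(-.062,.062)],[(0,y,0) for y in(-.062,.062)],[(0,y,.094) for y in(-.062,.062)]]
out=[]
for n,(x0,y0,w,h) in dict(wrist=(90,120,190,180),scene=(260,175,80,80*180//190)).items():
    im=cv2.imread(f'pics/{n}0.png');k=400/w
    im=cv2.resize(im[y0:y0+h,x0:x0+w],(400,380),interpolation=cv2.INTER_CUBIC)
    for sg in segs+[0]:
        if sg==0:
            W=[np.r_[S,0]+np.array([np.cos(yaw)*.082-np.sin(yaw)*y,np.sin(yaw)*.082+np.cos(yaw)*y,0.]) for y in(-.062,.062)]
        else: W=[M[:3,:3]@p+M[:3,3] for p in sg]
        q=(proj(n,np.array(W),T)-[x0,y0]+.5)*k
        cv2.line(im,*[tuple(int(v) for v in p) for p in q],(255,255,0),1)
    out.append(im)
cv2.imwrite('pics/fit.png',np.hstack(out))
```

```text
[0.4738 0.0268 0.045 ] [ 0.5409 -0.0981  0.045 ] 0.14171391308057218
stand [ 0.5451 -0.0153] yaw 28.270375913913348
[[ 0.8273 -0.4736  0.302   0.5275]
 [ 0.4449  0.8807  0.1624 -0.0248]
 [-0.3429  0.      0.9394  0.026 ]
 [ 0.      0.      0.      1.    ]]
```

View pics/fit.png

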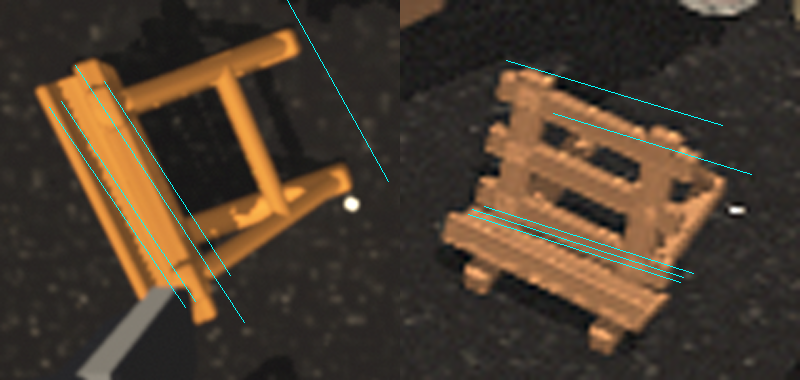

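The fit is off: the right-hand point was the end of the back, because a finger hides that end of the lip. I'll shift for a clear view.

{"name": "jog_arm", "arguments": {
  "deltas": [45,-2.5,-3,-1.25,0,0,0,45,-2.5,-3,-1.25,0,0,0,45,-2.5,-3,-1.25,0,0,0,45,-2.5,-3,-1.25,0,0,0,45,-2.5,-3,-1.25,0,0,0],
  "force": 50
}}

```text
time: 0.78
ee_pos: [0.5305, -0.0992, 0.3002]
tcp_rot: [[-0.001, 1.0, 0.001], [1.0, 0.001, 0.001], [0.001, 0.001, -1.0]]
contact_force: [0.3, 0.7, -0.2]
width: 0.526
grasp_force: 0.0
```

Run:
```python
from h import *
import cv2
P=pose();np.save('P1.npy',P);f=eyes.grab_frame('wrist')
f=f[:300,100:500]
f=cv2.resize(f[...,::-1],None,fx=2,fy=2,interpolation=cv2.INTER_CUBIC)
for i in range(0,400,20): cv2.line(f,(i*2,0),(i*2,6),(0,255,255),1); i%40==0 and cv2.putText(f,str(100+i),(i*2,18),0,.35,(0,255,255),1)
for i in range(0,300,20): cv2.line(f,(0,i*2),(6,i*2),(0,255,255),1); i%40==0 and cv2.putText(f,str(i),(8,i*2+4),0,.35,(0,255,255),1)
cv2.imwrite('pics/w1.png',f)
print(P.round(4))
```

```text
[[-7.000e-04  1.000e+00  5.000e-04  5.305e-01]
 [ 1.000e+00  7.000e-04  8.000e-04 -9.920e-02]
 [ 8.000e-04  5.000e-04 -1.000e+00  3.002e-01]
 [ 0.000e+00  0.000e+00  0.000e+00  1.000e+00]]
```

View pics/w1.png

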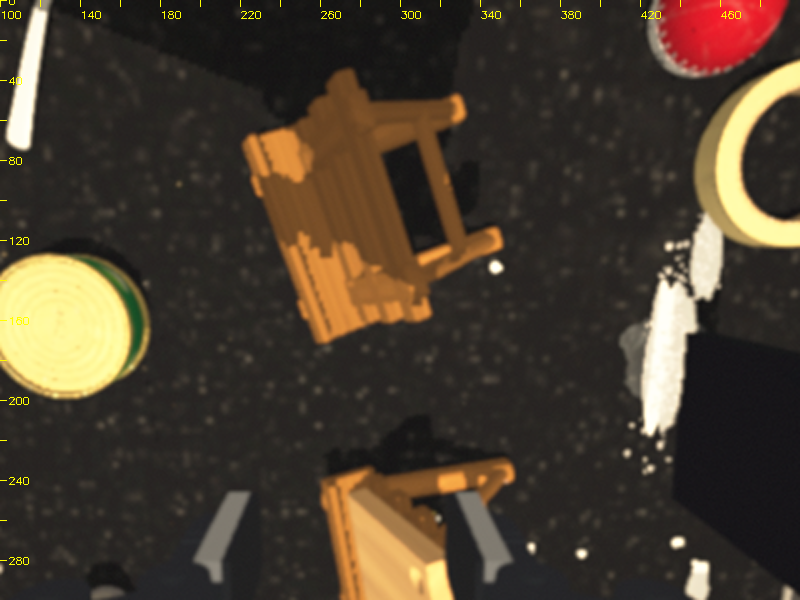

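The clear view shows the lip's front edge from (222,69) to (259,171), the back's top bar from (271,35) to (315,157), and the runner ends near (331,54) and (350,119).

Run:
```python
from h import *
np.set_printoptions(precision=4,suppress=True)
P=np.load('P1.npy')
def L(n,p,q,z):
    a,b=atz(n,p,z,P),atz(n,q,z,P);d=(a-b)[:2];print(n,z,a,b,'mid',(a+b)[:2]/2,'len',np.linalg.norm(d),'yaw',np.degrees(np.arctan2(-d[0],d[1])));return (a+b)[:2]/2
m1=L('wrist',(222,69),(259.5,171.5),.045);L('wrist',(222,69),(259.5,171.5),.030)
m2=L('wrist',(270.5,35),(315,157),.114)
m3=L('wrist',(331.5,54),(350,119),.008)
L('scene',(269.4,217.4),(313.4,233.4),.045)
L('scene',(281,189.4),(325,211),.114)
```

```text
wrist 0.045 [0.4701 0.0264 0.045 ] [ 0.5104 -0.0884  0.045 ] mid [ 0.4902 -0.031 ] len 0.12168366964066481 yaw 19.35983406498787
wrist 0.03 [0.4677 0.0287 0.03  ] [ 0.5096 -0.0906  0.03  ] mid [ 0.4886 -0.0309] len 0.12650748424900404 yaw 19.359834064987872
wrist 0.114 [0.5255 0.0434 0.114 ] [ 0.5688 -0.064   0.114 ] mid [ 0.5471 -0.0103] len 0.1158032573393807 yaw 21.96306216839784
wrist 0.008 [0.5977 0.049  0.008 ] [ 0.6251 -0.0265  0.008 ] mid [0.6114 0.0112] len 0.08031457699622993 yaw 19.904849143909377
scene 0.045 [0.4699 0.0252 0.045 ] [ 0.5269 -0.0927  0.045 ] mid [ 0.4984 -0.0338] len 0.13099764019676557 yaw 25.79798917646374
scene 0.114 [0.5203 0.0366 0.114 ] [ 0.5611 -0.0951  0.114 ] mid [ 0.5407 -0.0292] len 0.13787268174449155 yaw 17.196173544475542
```

The wrist measurements agree: lip length 124 mm, yaw about 19.7°, rest origin about (0.514, -0.023, 0.026). The large board's top centre is at (0.487, 0.2495, 0.162), turned -7.5°. I'll move above it.

{"name": "jog_arm", "arguments": {
  "deltas": [45,8.72,-1.09,1,0,0,1.5,45,8.72,-1.09,1,0,0,1.5,45,8.72,-1.09,1,0,0,1.5,45,8.72,-1.09,1,0,0,1.5,45,8.72,-1.09,1,0,0,1.5,45,8.72,-1.09,1,0,0,1.5,45,8.72,-1.09,1,0,0,1.5,45,8.72,-1.09,1,0,0,1.5]
}}

```text
time: 1.82
ee_pos: [0.4864, 0.2489, 0.2596]
tcp_rot: [[0.129, 0.992, -0.001], [0.992, -0.129, -0.001], [-0.001, -0.001, -1.0]]
contact_force: [-0.2, -0.3, 0.2]
width: 0.523
grasp_force: 0.0
```

Run:
```python
from h import *
import cv2
P=pose();np.save('P2.npy',P);f=eyes.grab_frame('wrist')[...,::-1].copy()
R=P[:3,:3]
# predicted board top corners
a=np.radians(-7.5);bx=np.array([np.cos(a),np.sin(a),0]);by=np.array([-bx[1],bx[0],0])
C=np.array([.487,.2495,.162])
q=proj('wrist',np.array([C+i*.007*bx+j*.06*by for i,j in[(-1,-1),(1,-1),(1,1),(-1,1)]]),P)
cv2.polylines(f,[q.round().astype(int)],True,(255,255,0),1)
cv2.imwrite('pics/w2.png',f);print(P.round(4),ctrl.get_obs()['time'])
```

```text
[[ 1.295e-01  9.916e-01 -9.000e-04  4.864e-01]
 [ 9.916e-01 -1.295e-01 -1.100e-03  2.489e-01]
 [-1.200e-03 -7.000e-04 -1.000e+00  2.596e-01]
 [ 0.000e+00  0.000e+00  0.000e+00  1.000e+00]] 1.875
```

View pics/w2.png

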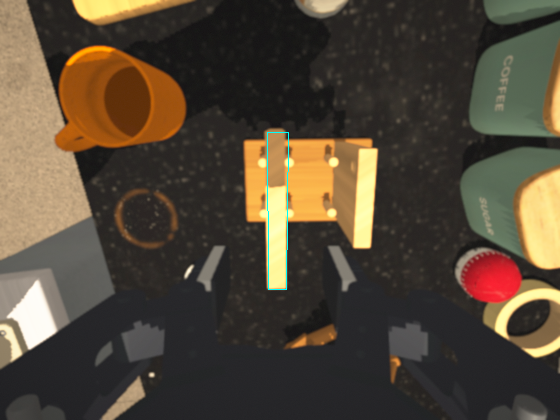

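The predicted top outline lies on the board to within 1–2 px, from (277,132) to (277,289). Descending and gripping.

{"name": "jog_arm", "arguments": {
  "deltas": [45,0,0,1,0,0,0,45,0,0,2,0,0,0,45,0,0,2.9,0,0,0,45,0,0,2.9,0,0,0,0,0,0,2.9,0,0,0,0,0,0,2.9,0,0,0,0,0,0,2.9,0,0,0,0,0,0,2.9,0,0,0],
  "force": 50
}}

```text
time: 2.88
ee_pos: [0.4874, 0.2491, 0.1461]
tcp_rot: [[0.131, 0.991, 0.003], [0.991, -0.131, 0.001], [0.002, 0.002, -1.0]]
contact_force: [-0.2, -0.4, 6.8]
width: 0.158
grasp_force: 49.8
```

{"name": "jog_arm", "arguments": {
  "deltas": [0,0,0,0,0,0,0,0,0,0,0,0,0,0,0,0,0,0,0,0,0]
}}

```text
time: 3.25
ee_pos: [0.4874, 0.2491, 0.1461]
tcp_rot: [[0.131, 0.991, 0.003], [0.991, -0.131, 0.001], [0.002, 0.002, -1.0]]
contact_force: [-1.3, -0.9, 6.9]
width: 0.155
grasp_force: 49.8
```

{"name": "jog_arm", "arguments": {
  "deltas": [0,0,0,-0.5,0,0,0,0,0,0,-1,0,0,0,0,0,0,-2,0,0,0,0,0,0,-3,0,0,0,0,0,0,-3.75,0,0,0,0,0,0,-3.75,0,0,0]
}}

```text
time: 4.0
ee_pos: [0.4877, 0.2495, 0.2971]
tcp_rot: [[0.131, 0.991, 0.005], [0.991, -0.131, 0.003], [0.004, 0.005, -1.0]]
contact_force: [0.3, 0.1, -1.9]
width: 0.158
grasp_force: 48.9
```

```bash
cat > plan.py <<'E'
from h import *
from scipy.spatial.transform import Rotation as Ro
P=pose();th=.35;s,c=np.sin(th),np.cos(th);yaw=np.radians(19.7)
x=np.array([np.cos(yaw),np.sin(yaw),0]);k=np.array([0,0,1.]);y=np.cross(k,x)
Rr=np.c_[x*c-k*s,y,x*s+k*c];O=np.array([.5330,-.0163,0])-.02*x+.026*k
def deltas(rx,ry,rz,L=.1341):
    # tool: y = rest x, z = -rest z, x = rest y ; board foot at (rx,ry,rz)
    Rt=np.c_[Rr[:,1],Rr[:,0],-Rr[:,2]]; t=O+Rr@np.array([rx,ry,rz+L])
    return t,(P[:3,:3].T@(t-P[:3,3])/.04).round(3),(Ro.from_matrix(P[:3,:3].T@Rt).as_rotvec(degrees=True)/5).round(3)
def foot(L=.1341): return Rr.T@(P[:3,3]+P[:3,2]*L-O)
E
python3 - <<'E'
from plan import *
o=ctrl.get_obs();print(o['ee_pos'],o['width'],o['grasp_force'],o['joint_positions'])
print(deltas(-.012,0,.08));print(deltas(-.011,0,.015))
E
```

```text
[0.48773108 0.24953356 0.29708816] 0.1577361331514372 48.94693803275004 [-30.74686368  24.38646673   1.03699396 100.3219643   -0.52159453
  54.93427166 -37.00789654]
(array([ 0.5726754 , -0.00209415,  0.23123447]), array([-5.966,  2.919,  1.638]), array([ 4.002, -0.981, -5.38 ]))
(array([ 0.55257596, -0.00929079,  0.16983235]), array([-6.216,  2.436,  3.17 ]), array([ 4.002, -0.981, -5.38 ]))
```

{"name": "jog_arm", "arguments": {
  "deltas": [0,-1,0.5,0.2,0.6,-0.15,-0.8,0,-2,1,0.3,1.3,-0.3,-1.8,0,-3,1.5,0.4,2,-0.5,-2.7,0,-4,2,0.4,2.7,-0.65,-3.6,0,-5,2.5,0.4,3.4,-0.8,-4.5,0,-5.97,2.92,0.4,4,-0.98,-5.38,0,-5.97,2.92,0.8,4,-0.98,-5.38,0,-5.97,2.92,0.8,4,-0.98,-5.38]
}}

```text
time: 5.0
ee_pos: [0.5695, -0.0024, 0.2599]
tcp_rot: [[-0.337, 0.881, -0.332], [0.942, 0.316, -0.117], [0.001, -0.352, -0.936]]
contact_force: [-0.6, 0.4, -1.0]
width: 0.16
grasp_force: 48.9
```

Run:
```python
from plan import *
import cv2
o=ctrl.get_obs();print(o['time'],o['ee_pos'],o['width'],o['grasp_force'],o['contact_force'],foot())
print(deltas(-.011,0,.04));print(deltas(-.011,0,.015));print(deltas(-.010,0,.003))
# predicted board bottom corners overlaid, fresh side+scene views
out=[]
for n,x0,y0,w,h in [('scene',255,110,120,150),('side',235,110,120,150)]:
    f=eyes.grab_frame(n)[...,::-1].copy()
    f=cv2.resize(f[y0:y0+h,x0:x0+w],None,fx=3.3,fy=3.3,interpolation=cv2.INTER_CUBIC)
    R=P[:3,:3];B=P[:3,3]+R[:,2]*.1341
    box=np.array([B+i*.06*R[:,0]-R[:,1]*.007-R[:,2]*j for i,j in[(-1,0),(1,0),(1,.15),(-1,.15)]])
    cv2.polylines(f,[((proj(n,box)-[x0,y0]+.5)*3.3).round().astype(int)],True,(255,255,0),1)
    led=np.array([O+Rr@np.array(p) for p in[(-.028,-.062,.01),(-.028,.062,.01)]])
    cv2.polylines(f,[((proj(n,led)-[x0,y0]+.5)*3.3).round().astype(int)],True,(0,0,255),1)
    out.append(f)
cv2.imwrite('pics/hover.png',np.hstack(out))
```

```text
5.0 [ 0.56952502 -0.00243484  0.25994467] 0.15987715332141156 48.93615009728819 [-0.63223213  0.35853368 -1.0105112 ] [-0.02608489  0.0009286   0.10592005]
(array([ 0.56064667, -0.00640106,  0.19331667]), array([-0.021,  0.36 ,  1.644]), array([-0.115, -0.016,  0.004]))
(array([ 0.55257596, -0.00929079,  0.16983235]), array([-0.022,  0.366,  2.269]), array([-0.115, -0.016,  0.004]))
(array([ 0.54958642, -0.0103612 ,  0.15821698]), array([-0.022,  0.394,  2.569]), array([-0.115, -0.016,  0.004]))
```

View pics/hover.png

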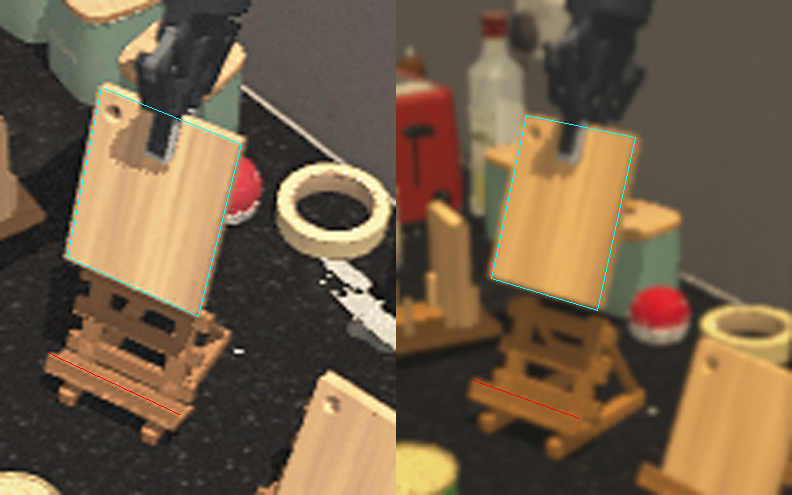

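The board outline fits in both views (foot corners at (67,258) and (198,315) in the left panel) and the foot hangs in front of and above the empty ledge. The lip suggests about 1° more yaw, so I'll add that. Lowering.

{"name": "jog_arm", "arguments": {
  "deltas": [0,-0.02,0.2,0.5,-0.11,-0.02,-0.2,0,-0.02,0.36,1,-0.11,-0.02,-0.2,0,-0.02,0.36,1.6,-0.11,-0.02,-0.2,0,-0.02,0.36,2,-0.11,-0.02,-0.2,0,-0.02,0.37,2.2,-0.11,-0.02,-0.2,0,-0.02,0.38,2.35,-0.11,-0.02,-0.2,0,-0.02,0.38,2.35,-0.11,-0.02,-0.2]
}}

```text
time: 5.98
ee_pos: [0.554, -0.0099, 0.1691]
tcp_rot: [[-0.353, 0.88, -0.318], [0.935, 0.334, -0.117], [0.003, -0.339, -0.941]]
contact_force: [0.1, -0.5, -1.4]
width: 0.153
grasp_force: 48.9
```

Run:
```python
from plan import *
print(foot(),deltas(-.010,0,.003))
```

```text
[-0.00914596 -0.00148091  0.01470687] (array([ 0.54958642, -0.0103612 ,  0.15821698]), array([ 0.029, -0.009,  0.293]), array([0.045, 0.032, 0.2  ]))
```

{"name": "jog_arm", "arguments": {
  "deltas": [0,0.02,-0.03,0.1,0,0,0,0,0.02,-0.03,0.2,0,0,0,0,0.02,-0.03,0.27,0,0,0,0,0.02,-0.03,0.27,0,0,0]
}}

```text
time: 6.48
ee_pos: [0.5489, -0.0113, 0.1589]
tcp_rot: [[-0.353, 0.88, -0.319], [0.936, 0.333, -0.117], [0.003, -0.34, -0.94]]
contact_force: [0.0, -0.3, -1.7]
width: 0.155
grasp_force: 48.9
```

{"name": "jog_arm", "arguments": {
  "deltas": [0,0,0,0.05,0,0,0,0,0,0,0.05,0,0,0]
}}

```text
time: 6.72
ee_pos: [0.5484, -0.0114, 0.1572]
tcp_rot: [[-0.353, 0.88, -0.319], [0.936, 0.333, -0.117], [0.003, -0.34, -0.941]]
contact_force: [0.7, 0.2, -2.2]
width: 0.156
grasp_force: 48.9
```

{"name": "jog_arm", "arguments": {
  "deltas": [0,0,0,0.05,0,0,0,0,0,0,0.05,0,0,0]
}}

```text
time: 6.98
ee_pos: [0.5483, -0.0117, 0.1558]
tcp_rot: [[-0.353, 0.88, -0.318], [0.936, 0.333, -0.117], [0.003, -0.339, -0.941]]
contact_force: [1.1, -0.6, 2.2]
width: 0.16
grasp_force: 49.5
```

Contact with the ledge. I'll press lightly, ease the board toward the back, then check.

{"name": "jog_arm", "arguments": {
  "deltas": [0,0,0,0.03,0,0,0,0,0,0.03,0.03,0,0,0,0,0,0.06,0.03,0,0,0,0,0,0.06,0.03,0,0,0]
}}

```text
time: 7.48
ee_pos: [0.5493, -0.0115, 0.1553]
tcp_rot: [[-0.353, 0.879, -0.32], [0.936, 0.333, -0.118], [0.003, -0.341, -0.94]]
contact_force: [-0.3, -0.5, 12.6]
width: 0.158
grasp_force: 50.8
```

Run:
```python
from plan import *
print(foot(),ctrl.get_obs()['contact_force'])
```

```text
[-9.28465302e-03 -1.45536998e-03  4.07274343e-05] [-0.30753818 -0.54419445 12.55987866]
```

Foot estimate (-9.3, -1.5, 0) mm, on the ledge. Releasing, then retreating along the tool.

{"name": "jog_arm", "arguments": {
  "deltas": [20,0,0,0,0,0,0,28,0,0,0,0,0,0,40,0,0,0,0,0,0,40,0,0,0,0,0,0,40,0,0,-0.5,0,0,0,40,0,0,-1.2,0,0,0,40,0,0,-2.5,0,0,0,40,0,0,-3,0,0,0]
}}

```text
time: 8.48
ee_pos: [0.5897, 0.0036, 0.2689]
tcp_rot: [[-0.353, 0.881, -0.314], [0.935, 0.334, -0.116], [0.002, -0.335, -0.942]]
contact_force: [0.1, 0.7, -1.6]
width: 0.472
grasp_force: 0.0
```

Run:
```python
from plan import *
import cv2
out=[]
for n,x0,y0,w,h in [('scene',255,110,120,150),('side',235,110,120,150)]:
    f=eyes.grab_frame(n)[...,::-1].copy()
    f=cv2.resize(f[y0:y0+h,x0:x0+w],None,fx=3.3,fy=3.3,interpolation=cv2.INTER_CUBIC)
    box=np.array([O+Rr@np.array([-.014,i*.06,j]) for i,j in[(-1,0),(1,0),(1,.15),(-1,.15)]])
    cv2.polylines(f,[((proj(n,box)-[x0,y0]+.5)*3.3).round().astype(int)],True,(255,255,0),1)
    out.append(f)
cv2.imwrite('pics/end.png',np.hstack(out));o=ctrl.get_obs();print(o['time'],o['ee_pos'],o['contact_force'],o['width'])
```

```text
8.575 [0.58957044 0.00359496 0.26828677] [ 0.42117863  0.61038772 -0.92401804] 0.4674218957509051
```

View pics/end.png

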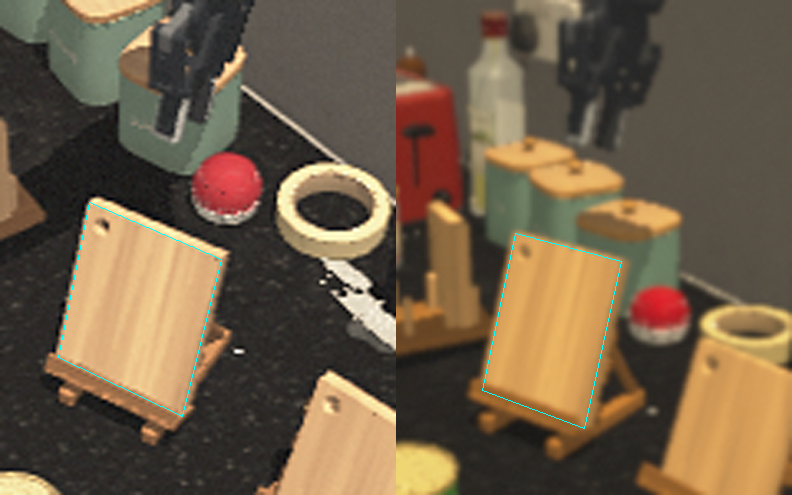

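The board leans behind the lip, square and centred, and the gripper is clear. I'll let it settle briefly, then hand in.

{"name": "jog_arm", "arguments": {
  "deltas": [40,0,0,-0.5,0,0,0,40,0,0,-0.5,0,0,0,40,0,0,-0.5,0,0,0,40,0,0,-0.5,0,0,0,40,0,0,-0.5,0,0,0,40,0,0,-0.5,0,0,0]
}}

```text
time: 9.32
ee_pos: [0.5941, 0.0053, 0.2849]
tcp_rot: [[-0.353, 0.88, -0.319], [0.936, 0.333, -0.117], [0.003, -0.34, -0.94]]
contact_force: [0.8, 0.1, 0.3]
width: 0.474
grasp_force: 0.0
```

```bash
python3 -c "
from cell import ctrl
print(ctrl.finish_job())"
```

```text
the job is handed in; nothing more can be done
None
```

The larger board was lowered onto the formerly empty stand, released, and now leans on its back behind the lip, looking square and centred in the last pictures; I handed the job in at about 9.3 s of the 46 s, and no verdict was returned.

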